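# Unlock the ring tray from its bench socket and hold it up level

## Robot

A 6-joint arm with a two-finger parallel gripper is mounted at the origin on a cart in front of the work surface, level with it; the furniture and walls round the work are solid. World frame = base frame: x ahead of the robot, y to its left, z up, the work surface at z = 0. Lengths are in mm, angles in degrees, forces in N, time in s.
With the tool pointing down it reaches from about 350 to 850 mm from the base axis. Payload 8.1 kg.
Tool frame: the origin (TCP) lies at the very end of the fingers, on their centre line; the grasp point (between the pads) lies 19 mm behind it (r.grip_point_offset is the distance from the TCP to the grasp point, in mm); z points along the fingers, y is the line along which they close (so a half turn about z gives the same grasp; the last joint's range is limited). The gripper opens to 85 mm and grips with 20 to 120 N. Pads are 22 mm wide; open, the fingers measure 114 mm over their backs; the gripper's body (76 mm by 85 mm) begins 54 mm behind the grasp point. The pads swing forward as they close: fully open they stand 13 mm farther back than shut.
Start: joints at [65.867, 7.471, 85.268, -0, 87.261, -4.893], TCP at [197.693, 566.5, 231.292] pointing down, gripper open.
Joint ranges: [-169.43, 169.43], [-51.17, 129.36], [1.28, 143.12], [-76.62, 256.62], [0, 156.53], [-152.29, 152.29]. Speed limits (degrees/s): [136.94, 136.94, 159.86, 180, 180, 180].

## Interface

Orientations are given as [roll, pitch, yaw] about the fixed x, y, z axes, in that order (R = Rz(yaw) Ry(pitch) Rx(roll)).
In Python, from bench import status, eyes, r gives the robot as it stands.
- The arm moves only by the shell command python3 -m handwheel 'ROWS' [FORCE]. ROWS is a JSON object whose one key "series" holds a list that holds one entry, the list of rows, each a list of 7 numbers: the shift along the tool's x, y, z in cm, then the turn, a rotation vector about the tool's x, y, z in rad, then the opening, from 0 (shut) to 1 (fully open). In form: {"series": [[[tx, ty, tz, rx, ry, rz, claw], ...]]}. A call has 1 to 12 rows; each row is the pose to reach, as a shift and turn from the pose commanded when the call began, along the tool's axes at that moment; what a row does not reach only later rows make up. A row lasts 1/8 s, in which the tool goes at most 62.5 mm and 10.7 degrees, less where a joint would pass 70% of its speed; a pose out of reach is approached as far as the arm can. A call with a gripper value outside its range is refused whole. The fingers move at their own pace and stop on an object; FORCE is the grip in N (left out, the last holds). Time passes only in rows, so rows that repeat a pose let the fingers close. It gives the time, the measured TCP pose, the force, the opening and the grip force at its end, in the units of the state.
- status.sense(): the state, without advancing time (a new reading comes with each control period).
- eyes.snapshot(name): name is "scene" or "side" or "wrist"; returns a dict with "img" (400x640x3 uint8, red, green, blue), "mtx" (3x3 intrinsics, pixels), "k1" (the pictures are not rectified: a ray, as slopes to the right and down, at radius r is drawn at 1 + k1 r^2 times it, then the intrinsics apply), "R" (3x3) and "t" (3): a world point X has camera coordinates R X + t. Camera axes: x right, y down, z forward; pixel columns grow to the right and rows downward; lengths in mm; the calibration is good to about 2 mm. A picture is of the moment at which its call begins. There is no depth.
- r.hand_in(): hands the job in; it is judged then, once.
The state is a dict: "time": time; "joint_pos": joint angles; "qd": joint speeds; "joint_efforts": joint torques, N m; "tool_pos": TCP position; "tcp_rot": TCP orientation; "ft_force": force on the tool from outside, world axes, zero at the start; "wrist_torque": the same for the moment, N m; "finger_gap": finger opening in mm; "grip_force": force on a finger pad.
Only numpy, scipy, OpenCV 4.12 (cv2) and the standard library are available. Lean on these libraries where they do the work, as an engineer would, in place of code of your own. Each camera call takes 0.05 s, during which the arm holds its last target. There are 200 camera calls.

## Task

The round wooden ring tray is locked by a bayonet in the metal socket on the bench: take it by its bar handle, turn it anticlockwise (seen from above) until it meets its stop, then lift it straight up until its foot is at least 5 cm clear above the socket. Finish still holding it there over the socket, steady and level, with both rings still lying in it; never let it tip, and leave the pliers and the loupe beside it where they lie.

Things in the scene. Friction and masses are not known exactly. Their poses are not given: they have to be found in the camera images.
- socket: Fixed bayonet socket: square aluminium block 90 x 90 mm, top 26 mm above the bench, on a steel strip 160 x 50 x 6 mm whose two ears, each with a screw, stick out along its x axis. Origin on the bench at its centre, z up. The keyhole slot in its top runs along its x axis (along the ears), 60 mm long and 16 mm wide.
- ring_tray: Loose round wooden tray, 0.2 to 0.4 kg, 120 mm diameter, rim 14 mm high, on a steel foot (28 mm diameter, 18 mm long) with two lugs along the tray's x axis (56 mm over both, 10 wide, 8 high). Origin: centre of the foot's underside, z up; tray underside 18 mm, floor 23 mm, rim 32 mm above it. Seated on the socket's top, the origin is 8 mm above the bench.
- slot (a point): Centre of the socket's keyhole mouth, 26 mm above the bench, socket's axes. The tray starts locked, turned clockwise 0.75 to 1.25 rad from the socket's x axis, and can then rise only 2.5 mm. Turned anticlockwise (easily) it lifts out from 0.1 rad before tray x and socket x agree up to a stop 0.05 rad past that.
- handle (a point): Centre of the tray's bar handle: a steel bar 56 mm long along the tray's x axis, 12 mm thick, 24 mm high (46 to 70 mm above the tray's origin), on a 14 mm stem above the middle of the tray. This point is 58 mm above the tray's origin; its axes are the tray's. Grip the bar across its 12 mm thickness from above.
- ring_a: Loose brass-coloured ring blank, 24 mm outside, 5 mm high, lying on the tray's floor on one side of the stem. Origin at the centre of its underside.
- ring_b: A second, equal ring blank, lying on the tray's floor on the other side of the stem. Origin at the centre of its underside.
- pliers: Small round-nose pliers with black handles, 111 x 50 x 12 mm, lying loose beside the socket. Origin at the centre of the underside. Bystander.
- loupe_small: Black eye loupe, a short cup 34 mm across and 26 mm high, standing loose on the other side of the socket. Origin at the centre of the underside. Bystander. Farther right, at the bench's front right corner (about x 0.46, y -0.22), a fixed torch stands up to 0.23 m above the bench top: pass well above it on the way in (fingertips above 0.3 m).
There are look-alikes about, which are no part of the job. Of the things like the ring_tray, leave any that is purple; of the rest the smaller one is meant.

How it is judged (in metres and radians):
On the way, in this order (a step that is already met when the one before it is completed fails the run):
1. the tray is turned to its unlocked position (within 0.15 rad) while still seated in the socket (angle between the x axis of ring_tray and the x axis of socket, either way round below 0.15 rad and z of ring_tray in the frame of socket below 0.014 m and horizontal distance between ring_tray and socket below 0.01 m), for 0.04 s.
2. the gripper has the tray out of the socket, its foot above the socket's top (z of ring_tray in the frame of socket above 0.03 m and contact force between ring_tray and the fingers above 1 N), for 0.1 s.
At the end, for the whole second after the job is handed in: The fingers hold the tray (over 1 N), clear of the socket, its foot at least 44 mm above the socket's top and within 60 mm of its axis, level within 0.1 rad and still (under 20 mm/s, 0.15 rad/s), with both rings in it (z of ring_tray in the frame of socket above 0.07 m and horizontal distance between ring_tray and socket below 0.06 m and angle between ring_tray's own z axis and vertical below 0.1 rad and linear speed of ring_tray below 0.02 m/s and angular speed of ring_tray below 0.15 rad/s and contact force between ring_tray and the fingers above 1 N and contact force between ring_tray and socket below 0.1 N and horizontal distance between each of ring_a, ring_b and ring_tray below 0.055 m and z of ring_a in the frame of ring_tray between 0.015 and 0.04 m and z of ring_b in the frame of ring_tray between 0.015 and 0.04 m); the arm keeps its last pose, push and grip.
It fails at once if the tray tips by more than 0.3 rad (angle between ring_tray's own z axis and vertical above 0.3 rad).
It fails at once if the pliers or the loupe are moved by more than 30 mm (distance of any of pliers, loupe_small from where it was at the start of the episode above 0.03 m).
It also fails if it takes over 42 s, if anything falls off the work surface, if the arm or the gripper's body presses on something with over 40 N, if the wrist force passes 120 N, or if a joint passes its speed limit or range.

## Working session

There is one attempt and no reset: what is moved stays moved. The work goes in short steps, Python scripts to look and compute and a shell command to move; the robot and the scene stay as the last step left them, time stands still between calls to the robot, and variables do not carry over. Pictures are saved under pics/ and viewed, at most 10 in all, crops included, and the job is handed in when it is done.

```bash
ls; mkdir -p pics; cat > h.py <<'E'
import numpy as np, cv2
from bench import status, eyes, r
def ray(c,u,v):
    K=c["mtx"];d=np.array([(u-K[0][2])/K[0][0],(v-K[1][2])/K[1][1]]);s=d.copy()
    for _ in range(20): s=d/(1+c["k1"]*(s@s))
    R=np.array(c["R"]);return -R.T@np.array(c["t"]),R.T@np.array([*s,1])
def atz(c,u,v,z):
    o,d=ray(c,u,v);return o+d*(z-o[2])/d[2]
def proj(c,X):
    p=np.array(c["R"])@np.array(X)+np.array(c["t"]);s=p[:2]/p[2];s=s*(1+c["k1"]*(s@s))
    K=np.array(c["mtx"]);return K[0,0]*s[0]+K[0,2],K[1,1]*s[1]+K[1,2]
def snap(n,f=None):
    c=eyes.snapshot(n)
    if f: cv2.imwrite(f"pics/{f}.png",np.ascontiguousarray(c["img"][:,:,::-1]))
    return c
E
python3 - <<'E'
from h import *
import pickle
cs={n:snap(n,n+"0") for n in("scene","side","wrist")}
pickle.dump(cs,open("c0.pkl","wb"))
for n,c in cs.items(): print(n,-np.array(c["R"]).T@c["t"],c["k1"])
print(status.sense())
a=cv2.imread("pics/scene0.png");b=cv2.imread("pics/side0.png")
E
```

```text
pics
scene [ -22.66078049 -893.0138903   652.81165573] -0.004113929089816526
side [337.09115046 927.97458007 679.86698836] 0.006991254800257529
wrist [126.05374209 591.18116351 373.88281327] 0.013922459487891269
{'time': 0.15, 'joint_pos': array([ 6.58685345e+01,  7.50605148e+00,  8.53171085e+01,  8.37794201e-04,
        8.72629868e+01, -4.89271729e+00]), 'qd': array([ 0.00352854, -0.16785413, -0.20053543,  0.02730846,  0.02151814,
        0.05811587]), 'joint_efforts': array([-2.07681542e-04, -5.70063865e+01, -5.01161528e+01, -2.62757358e-04,
        9.60411126e-03, -6.41008953e-06]), 'tool_pos': array([197.48991994, 566.09250226, 230.45549654]), 'tcp_rot': array([-1.79914239e+02, -8.18120762e-03,  1.60761205e+02]), 'ft_force': array([ 0.04778275,  0.21587378, -1.11208843]), 'wrist_torque': array([ 0.02394128,  0.01842742, -0.05259622]), 'grip_force': 0.0, 'finger_gap': 85.30925913521544}
```

View pics/scene0.png

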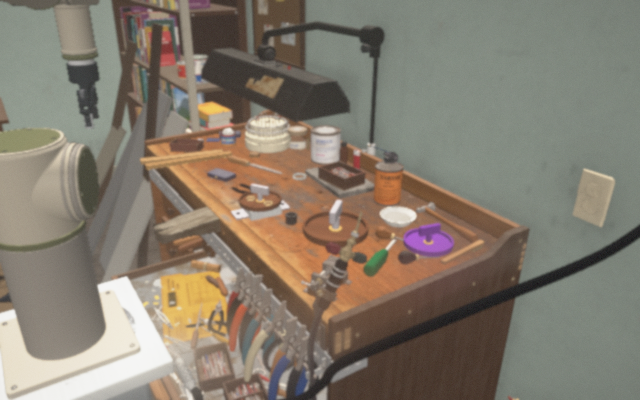

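View pics/side0.png

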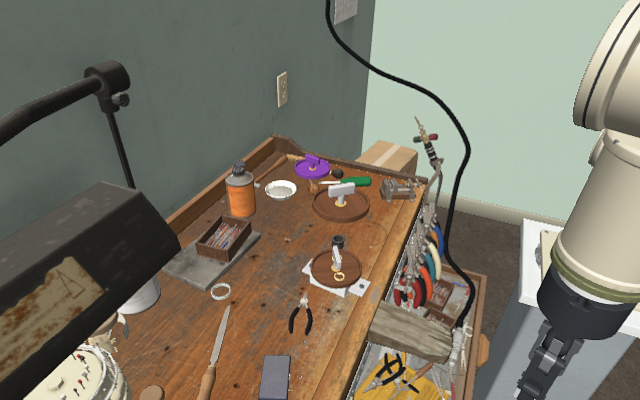

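Three tray look-alikes: purple (scene 429,240; side 312,167), large brown (scene 335,228; side 341,200), and the small brown one on the aluminium socket (scene 260,201; side 337,265). The small one fits the description, so I'll check it in a close crop.

```bash
python3 - <<'E'
import cv2,numpy as np
a=cv2.imread("pics/scene0.png")[170:230,220:310];b=cv2.imread("pics/side0.png")[225:305,287:377]
a=cv2.resize(a,None,fx=6,fy=6,interpolation=2)[:300];b=cv2.resize(b,None,fx=7,fy=7,interpolation=2)
cv2.imwrite("pics/crA.png",cv2.resize(cv2.imread("pics/scene0.png")[170:230,220:310],None,fx=8,fy=8,interpolation=2));cv2.imwrite("pics/crB.png",b)
E
```

```text
(no output)
```

View pics/crA.png

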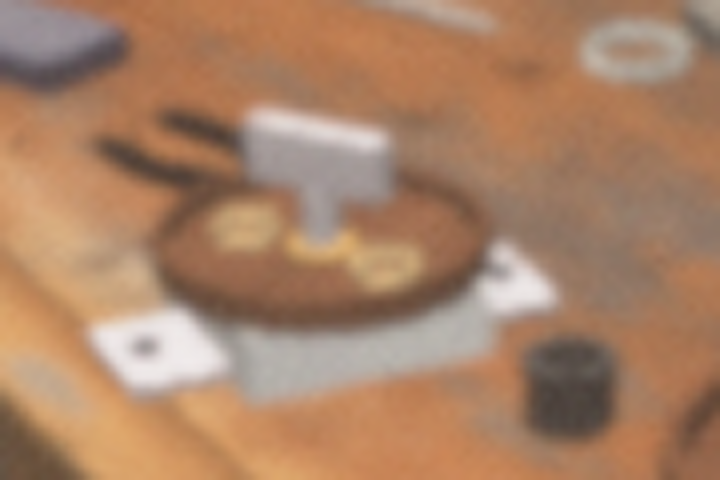

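View pics/crB.png

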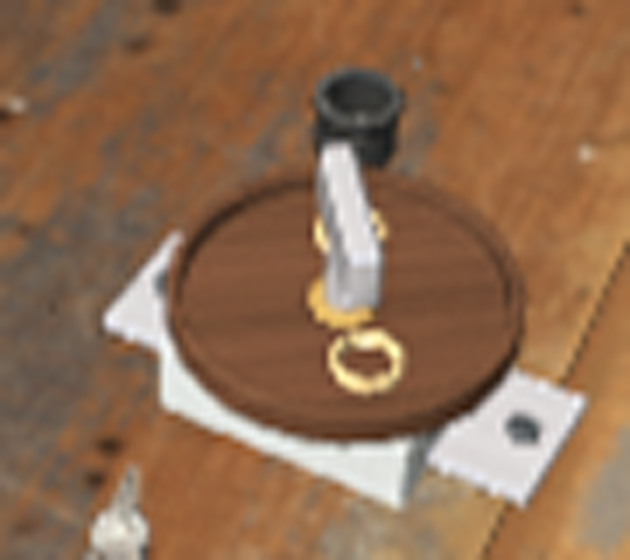

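The crops confirm it: small brown tray with two rings on the white-eared socket, bar top at scene (251..269, 184..187); pliers on the far-left side, loupe at scene (291,218). Now the numbers.

```bash
python3 - <<'E'
from h import *
import pickle
cs=pickle.load(open("c0.pkl","rb"))
S=lambda x,y,z:atz(cs["side"],287+x/7,225+y/7,z)[:2]
A=lambda x,y,z:atz(cs["scene"],220+x/8,170+y/8,z)[:2]
def seg(n,p,q): print(n,p.round(1),q.round(1),"mid",((p+q)/2).round(1),"len",np.linalg.norm(p-q).round(1),"ang",np.degrees(np.arctan2(*(p-q)[::-1])).round(1))
seg("bar side",S(336,147,78),S(366,266,78)); seg("bar scene",A(250,112,78),A(388,140,78))
seg("earR-side",S(585,400,6),S(523,503,6)); seg("earL side",S(180,232,6),S(105,320,6))
seg("ears side mid",S(554,451,6),S(142,276,6))
seg("earL scene",A(92,328,6),A(130,392,6));seg("ears scene mid",A(111,360,6),A(537,272,6));seg("screws scene",A(147,347,6),A(495,262,6))
# rim top z=40 via extremes
seg("rim side LR",S(172,290,40),S(523,310,40)); seg("rim scene",A(158,240,40),A(497,240,40))
print("loupe",S(358,95,26),A(570,350,26)); 
print("pliers",S(90,540,10))
# triangulate bar ends
def tri(a,b):
    (o,d),(p,e)=a,b
    M=np.stack([d,-e],1);s=np.linalg.lstsq(M,p-o,rcond=None)[0];x=o+d*s[0];y=p+e*s[1];return (x+y)/2,np.linalg.norm(x-y)
c=cs
for u,v in(((250,112),(366,266)),((388,140),(336,147))):
    print(tri(ray(c["scene"],220+u[0]/8,170+u[1]/8),ray(c["side"],287+v[0]/7,225+v[1]/7)))
# lamp head lower front edge, rough
for u,v in(((203,83),(0,0)),((262,116),(180,245)),((348,110),(105,185))):
    if v[0]: print("lamp",tri(ray(c["scene"],*u),ray(c["side"],*v)))
E
```

```text
bar side [568.3 274.3] [538.8 322.8] mid [553.6 298.5] len 56.8 ang -58.8
bar scene [539.7 309.6] [569.1 263.1] mid [554.4 286.4] len 55.1 ang 122.3
earR-side [473.7 279.3] [478.1 330.6] mid [475.9 305. ] len 51.5 ang -94.9
earL side [629.3 262.2] [634.4 313.1] mid [631.8 287.6] len 51.1 ang -95.8
ears side mid [476.  305.3] [632.  288.2] mid [554.  296.7] len 156.9 ang 173.7
earL scene [479.3 319.1] [470.1 267.7] mid [474.7 293.4] len 52.3 ang 79.9
ears scene mid [474.7 293. ] [633.8 275.9] mid [554.2 284.5] len 160.0 ang 173.9
screws scene [489.4 295.5] [625.  291.2] mid [557.2 293.4] len 135.7 ang 178.2
rim side LR [605.4 322.3] [497.4 282.1] mid [551.4 302.2] len 115.2 ang 20.4
rim scene [500.6 306. ] [600.2 244. ] mid [550.4 275. ] len 117.4 ang 148.1
loupe [591.62526781 187.45861627] [592.93421661 181.67641746]
pliers [595.22465021 405.54413037]
(array([541.84571477, 317.4446711 ,  73.68514942]), np.float64(3.063815877878495))
(array([571.05293739, 269.30805917,  74.33594367]), np.float64(2.655187466661952))
lamp (array([728.10441162, 555.26950839, 209.09472168]), np.float64(63.935189548463285))
lamp (array([998.95825342, 470.02268004, 209.67649087]), np.float64(55.83372305964855))
```

```bash
python3 -m handwheel '{"series": [[[-2,-0.6,0,0,0,0.03,1],[-6,-2,0.5,0,0,0.1,1],[-11,-3.6,1,0,0,0.18,1],[-16.5,-5.4,2,0,0,0.27,1],[-22,-7.2,3,0,0,0.36,1],[-27.5,-9,4,0,0,0.45,1],[-33,-10.8,5,0,0,0.54,1],[-37.5,-12.3,5.5,0,0,0.62,1],[-40.8,-13.4,6,0,0,0.67,1],[-42.6,-14,6,0,0,0.7,1],[-42.6,-14,6,0,0,0.7,1],[-42.6,-14,6,0,0,0.7,1]]]}'
python3 - <<'E'
from h import *
import pickle
c=snap("wrist","w1");pickle.dump(c,open("c1.pkl","wb"))
for p in((554,293,78),(540,318,78),(568,268,78),(475,301,6),(633,285,6)):print(p,proj(c,p))
E
```

```text
time: 1.65
tool_pos: [553.1, 294.7, 171.6]
tcp_rot: [180.0, -0.0, 120.7]
ft_force: [-1.1, 0.3, -0.2]
finger_gap: 85.5
grip_force: 0.0
(554, 293, 78) (np.float64(320.16986229261147), np.float64(205.41839946620212))
(540, 318, 78) (np.float64(321.0688152213912), np.float64(171.86027263452996))
(568, 268, 78) (np.float64(319.329852777633), np.float64(236.7786555860376))
(475, 301, 6) (np.float64(257.721178374052), np.float64(139.70310747852062))
(633, 285, 6) (np.float64(377.2118966015373), np.float64(225.5365168897924))
```

View pics/w1.png

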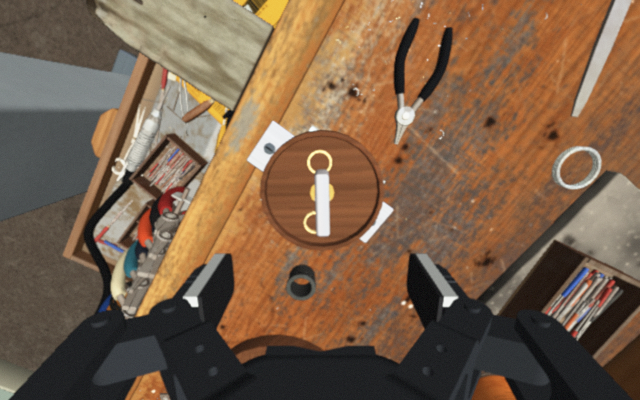

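The wrist view shows the tray centred at (321,189), the bar from about (322,171) to (323,236), socket ears at (270,148) and (377,222). I'll take one enlarged crop for centring and angle.

```bash
python3 - <<'E'
import cv2
a=cv2.imread("pics/w1.png")[115:255,240:400];cv2.imwrite("pics/w1c.png",cv2.resize(a,None,fx=4,fy=4,interpolation=2))
E
```

```text
(no output)
```

View pics/w1c.png

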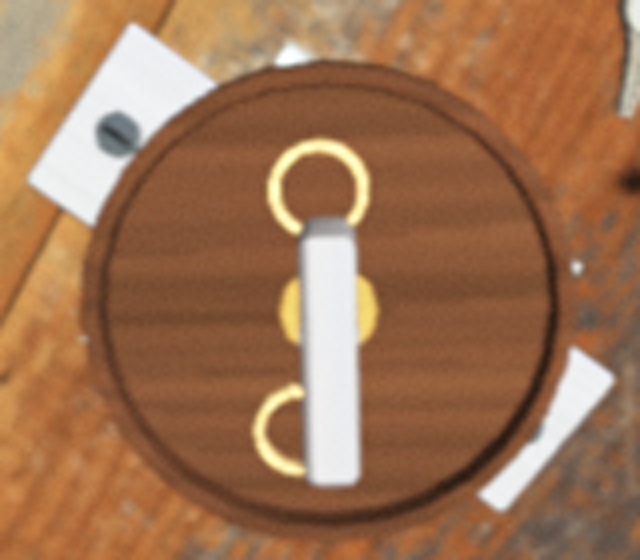

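The crop shows the bar top with its ends at (328,235) and (333,485) in crop pixels, and ear corners at (133,23)/(30,180) and (613,378)/(500,510).

```bash
python3 - <<'E'
from h import *
import pickle
c=pickle.load(open("c1.pkl","rb"))
P=lambda x,y,z:atz(c,240+x/4,115+y/4,z)[:2]
def seg(n,p,q): print(n,"mid",((p+q)/2).round(1),"len",np.linalg.norm(p-q).round(1),"ang",np.degrees(np.arctan2(*(p-q)[::-1])).round(1))
seg("bar",P(328.5,235,78),P(333,486,78)); seg("barL",P(303,240,78),P(309,480,78)); seg("barR",P(355,240,78),P(359,480,78))
seg("earA",P(133,23,6),P(30,180,6));seg("earB",P(613,378,6),P(500,510,6));seg("ears",P(82,101,6),P(556,444,6))
seg("rim",P(84,300,40),P(570,295,40));seg("rimv",P(325,62,40),P(320,540,40))
s=status.sense();print(s["tool_pos"],s["tcp_rot"])
E
```

```text
bar mid [556.2 293.5] len 55.5 ang 121.8
barL mid [551.6 291. ] len 53.0 ang 121.9
barR mid [560.8 296.5] len 53.0 ang 122.1
earA mid [477.6 301.3] len 48.9 ang 84.7
earB mid [635.1 285.2] len 49.3 ang 84.3
ears mid [556.4 293.8] len 158.2 ang 174.0
rim mid [553.4 297. ] len 116.4 ang -148.7
rimv mid [554.8 292.5] len 119.1 ang 120.2
[552.92441122 294.96060247 171.59071127] [ 1.79989838e+02 -2.17161169e-02  1.20754798e+02]
```

```bash
python3 -m handwheel '{"series": [[[-0.28,0.21,2,0,0,-0.02,1],[-0.28,0.21,5,0,0,-0.02,1],[-0.28,0.21,8,0,0,-0.02,1],[-0.28,0.21,10.2,0,0,-0.02,1],[-0.28,0.21,11.4,0,0,-0.02,1],[-0.28,0.21,11.7,0,0,-0.02,1],[-0.28,0.21,11.7,0,0,-0.02,1],[-0.28,0.21,11.7,0,0,-0.02,1]]]}' 30
python3 -m handwheel '{"series": [[[0,0,0,0,0,0,0.5],[0,0,0,0,0,0,0.25],[0,0,0,0,0,0,0],[0,0,0,0,0,0,0],[0,0,0,0,0,0,0],[0,0,0,0,0,0,0],[0,0,0,0,0,0,0],[0,0,0,0,0,0,0]]]}' 40
```

```text
time: 2.7
tool_pos: [557.8, 293.0, 55.5]
tcp_rot: [179.9, 0.0, 121.8]
ft_force: [0.4, -0.9, 0.4]
finger_gap: 84.9
grip_force: 0.0
time: 3.7
tool_pos: [557.0, 292.6, 54.3]
tcp_rot: [-180.0, 0.0, 121.8]
ft_force: [-1.9, -0.5, 2.1]
finger_gap: 11.3
grip_force: 39.7
```

```bash
python3 -m handwheel '{"series": [[[0,0,0,0,0,-0.05,0],[0,0,0,0,0,-0.13,0],[0,0,0,0,0,-0.22,0],[0,0,0,0,0,-0.31,0],[0,0,0,0,0,-0.4,0],[0,0,0,0,0,-0.49,0],[0,0,0,0,0,-0.58,0],[0,0,0,0,0,-0.67,0],[0,0,0,0,0,-0.76,0],[0,0,0,0,0,-0.84,0],[0,0,0,0,0,-0.88,0],[0,0,0,0,0,-0.88,0]]]}'
python3 - <<'E'
from h import *
print(status.sense()["wrist_torque"])
c=snap("wrist","w2");a=cv2.imread("pics/w2.png");cv2.imwrite("pics/w2c.png",a)
E
```

```text
time: 5.2
tool_pos: [557.2, 292.7, 54.3]
tcp_rot: [180.0, 0.0, 172.2]
ft_force: [-0.1, -0.2, 0.5]
finger_gap: 11.3
grip_force: 39.6
[ 0.04875788 -0.07508069  0.05694604]
```

View pics/w2.png

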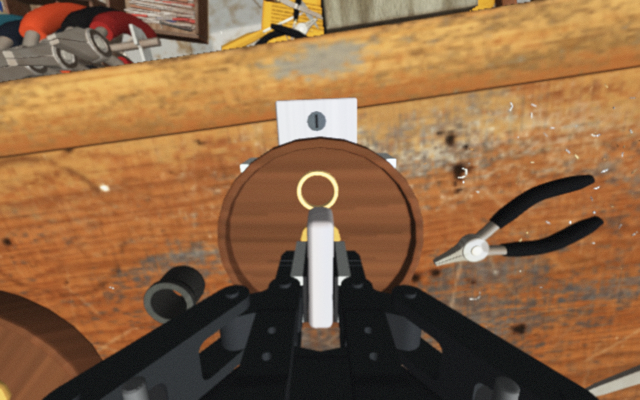

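The bar has turned with the gripper and stands nearly in line with the ear at (317,120). The rings, pliers and loupe haven't moved. Next I'll ease it to the stop.

```bash
python3 -m handwheel '{"series": [[[0,0,0,0,0,-0.02,0],[0,0,0,0,0,-0.03,0],[0,0,0,0,0,-0.04,0],[0,0,0,0,0,-0.05,0],[0,0,0,0,0,-0.05,0]]]}'
python3 -c "
from h import *
print(status.sense()['wrist_torque'])"
python3 -m handwheel '{"series": [[[0,0,0,0,0,-0.01,0],[0,0,0,0,0,-0.02,0],[0,0,0,0,0,-0.03,0],[0,0,0,0,0,-0.03,0]]]}'
python3 -c "
from h import *
print(status.sense()['wrist_torque'])"
```

```text
time: 5.88
tool_pos: [557.0, 292.6, 54.3]
tcp_rot: [180.0, 0.0, 175.1]
ft_force: [-0.5, -0.0, 1.9]
finger_gap: 11.1
grip_force: 39.6
[ 0.01105955 -0.01260762 -0.06667918]
time: 6.38
tool_pos: [557.0, 292.7, 54.3]
tcp_rot: [180.0, 0.0, 176.8]
ft_force: [-0.2, 0.9, 1.5]
finger_gap: 11.3
grip_force: 39.7
[ 1.99835560e-01  7.03085138e-05 -3.97317296e-02]
```

```bash
python3 -m handwheel '{"series": [[[0,0,0,0,0,-0.01,0],[0,0,0,0,0,-0.02,0],[0,0,0,0,0,-0.02,0],[0,0,0,0,0,-0.02,0]]]}'
python3 -c "
from h import *
print(status.sense()['wrist_torque'])"
```

```text
time: 6.88
tool_pos: [557.0, 292.9, 54.4]
tcp_rot: [180.0, -0.0, 177.9]
ft_force: [-0.4, 4.3, 2.4]
finger_gap: 11.2
grip_force: 40.4
[ 0.6009032   0.12944695 -0.45794344]
```

The torque jumped to -0.46 N m, so the tray has met its stop. I'll back off slightly and lift gently.

```bash
python3 -m handwheel '{"series": [[[0,0,0,0,0,0.02,0],[0,0,0,0,0,0.02,0],[0,0,-0.2,0,0,0.02,0],[0,0,-0.4,0,0,0.02,0],[0,0,-0.6,0,0,0.02,0],[0,0,-0.8,0,0,0.02,0],[0,0,-0.8,0,0,0.02,0]]]}' 60
python3 -c "
from h import *
print(status.sense()['wrist_torque'])"
```

```text
time: 7.75
tool_pos: [557.0, 292.5, 62.5]
tcp_rot: [-180.0, -0.0, 176.8]
ft_force: [0.6, 3.4, -2.0]
finger_gap: 10.6
grip_force: 58.8
[ 0.62086341  0.14261277 -0.04274188]
```

Force is only about the tray's weight, so it's unlocked. I'll continue straight up.

```bash
python3 -m handwheel '{"series": [[[0,0,-0.3,0,0,0,0],[0,0,-0.8,0,0,0,0],[0,0,-1.5,0,0,0,0],[0,0,-2.2,0,0,0,0],[0,0,-3,0,0,0,0],[0,0,-3.8,0,0,0,0],[0,0,-4.6,0,0,0,0],[0,0,-5.4,0,0,0,0],[0,0,-6.2,0,0,0,0],[0,0,-6.9,0,0,0,0],[0,0,-7.3,0,0,0,0],[0,0,-7.5,0,0,0,0]]]}'
python3 -m handwheel '{"series": [[[0,0,0,0,0,0,0],[0,0,0,0,0,0,0],[0,0,0,0,0,0,0],[0,0,0,0,0,0,0]]]}'
python3 - <<'E'
from h import *
c=snap("side");a=c["img"][160:340,230:430,::-1];b=snap("wrist")["img"][:,:,::-1]
a=cv2.resize(a,(400,360),interpolation=2);b=cv2.resize(b[60:380,140:500],(400,360))
cv2.imwrite("pics/end.png",np.hstack([a,b]))
E
```

```text
time: 9.25
tool_pos: [557.0, 292.6, 137.5]
tcp_rot: [180.0, 0.0, 176.8]
ft_force: [-0.4, -0.0, -3.1]
finger_gap: 10.5
grip_force: 58.8
time: 9.75
tool_pos: [556.9, 292.6, 137.1]
tcp_rot: [-180.0, -0.0, 176.8]
ft_force: [-0.5, 1.1, -3.1]
finger_gap: 10.8
grip_force: 58.8
```

View pics/end.png

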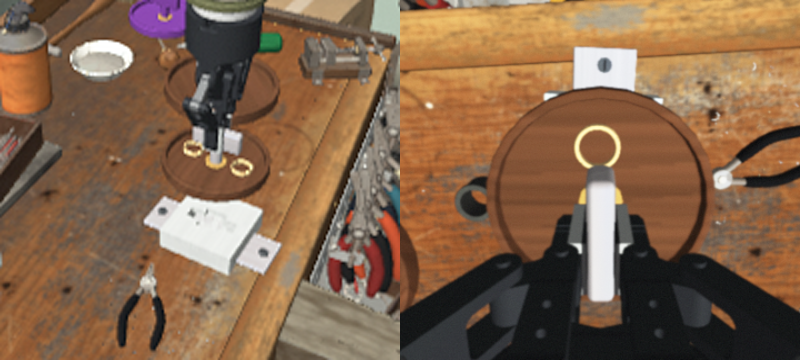

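The tray hangs level above the empty socket (crop 210,230). Both rings lie in it, at (193,148) and (240,168), and the pliers and loupe are unmoved. It rose about 83 mm, so the foot is about 65 mm clear. Handing in.

```bash
python3 -c "
from bench import r
print(r.hand_in())"
```

```text
the job is handed in; nothing more can be done
None
```

I turned the ring tray anticlockwise to its stop, lifted it straight up and handed it in still held level over the socket, its foot about 65 mm clear, with both rings in it and the pliers and loupe where they were; the hand-in returned no verdict.

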